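# Blend the colour chips through a melter's wax charge

### The job

The three purple colour chips lie in one clump among the white wax pellets in the melter. Take the stirring rod from its fork, reach down near the pot's floor and stir right round the pot for about three full turns or more, until no two purple chips touch or nearly touch (a clear gap of about 5 mm or more) and everything is still in the pot. Then hang the rod back upright in the fork by its guard disc and shut the lid fully, keeping your fingers off the wax and leaving the yellow candle and the red cup standing where they are.

Things in the scene. Friction and masses are not known exactly. Their poses are not given: they have to be found in the camera images.
- melter: white round wax melter, grey control box at its front, fixed. Origin: centre of its underside, on the table; z up, x from front to back (hinge), y to its left. Pot: inner radius 72 mm, flat floor at 30 mm, rim at 100 mm above the table; outer radius 85 mm; side lugs reach 106 mm left and right, the control box 115 mm to the front (dial 131 mm), 69 mm high
- pot_floor (a point): centre of the pot's inner floor, 30 mm above the melter's origin, axes as the melter's
- lid (a joint): angle of the melter's round white lid about its hinge at the back: 0 shut flat on the rim, about 1.75 to 2.05 at the start (open, leaning back past upright). The hinge is stiff: the lid stays where it is left; about 3 N at the tab moves it
- lid_hinge (a point): middle of the hinge axis (along the melter's y), 97 mm behind the pot's centre and 102 mm above the table; axes as the melter's
- lid_tab (a point): middle of the black grip tab on the lid's free edge, 198 mm from the hinge axis; tab 56 mm wide along the hinge direction, 9 mm thick, ends 208 mm from the hinge axis. Lid: 172 mm across, 14 mm thick at its middle, 5 mm near its edge. Own x points to the hinge, own z out of the lid's outer (upper when shut) face
- stand: drip stand, fixed: dark steel base 120 x 100 mm with a small round aluminium drip dish, 20 mm high, and a post at its back (58 mm behind the seat) that carries a flat fork. Origin under the seat, on the table; z up, x from the fork's open end to the post
- fork_seat (a point): on the fork's top face, 140 mm above the table: the rod's shaft hangs here between two prongs 20 mm apart (slot open to the stand's -x, closed 18 mm behind the seat). Prongs 12 mm wide; their tips, 30 mm before the seat, turn up 5 mm above the fork's top face. Axes as the stand's
- rod: stirring rod, 182 mm long, 120 g, at the start hanging upright by its guard in the fork. Origin: centre of the foot's flat underside; z along the rod to the handle. Orange foot 16 mm diameter, 34 mm long; steel shaft 9 mm; steel guard disc 40 mm diameter from 120 to 125 mm; square wooden handle 20 x 20 mm (faces across its x and y, rounded edges) from 125 to 182 mm
- rod_guard (a point): centre of the guard disc's underside, 120 mm above the rod's foot
- rod_grip (a point): middle of the wooden handle, 152 mm above the rod's foot, 30 mm below the handle's top
- candle: yellow candle standing loose on the table, 47 mm diameter, 263 mm tall, origin at the centre of its underside; a bystander
- cup: red plastic cup standing loose, 82 mm diameter at the rim, 93 mm tall, origin at the centre of its underside; a bystander
- pellet_1: white wax pellet, a round tablet with rounded edges, 24 mm diameter, 18 mm high, 12 g, origin at its middle; lies in the pot
- chip_1: purple colour chip, a round tablet with rounded edges, 24 mm diameter, 18 mm high, 12 g, origin at its middle; lies in the pot
- chip_2: purple colour chip, a round tablet with rounded edges, 24 mm diameter, 18 mm high, 12 g, origin at its middle; lies in the pot
- chip_3: purple colour chip, a round tablet with rounded edges, 24 mm diameter, 18 mm high, 12 g, origin at its middle; lies in the pot
- pellet_2: white wax pellet, a round tablet with rounded edges, 24 mm diameter, 18 mm high, 12 g, origin at its middle; lies in the pot
- pellet_3: white wax pellet, a round tablet with rounded edges, 24 mm diameter, 18 mm high, 12 g, origin at its middle; lies in the pot
- pellet_4: white wax pellet, a round tablet with rounded edges, 24 mm diameter, 18 mm high, 12 g, origin at its middle; lies in the pot
- pellet_5: white wax pellet, a round tablet with rounded edges, 24 mm diameter, 18 mm high, 12 g, origin at its middle; lies in the pot
- pellet_6: white wax pellet, a round tablet with rounded edges, 24 mm diameter, 18 mm high, 12 g, origin at its middle; lies in the pot
- pellet_7: white wax pellet, a round tablet with rounded edges, 24 mm diameter, 18 mm high, 12 g, origin at its middle; lies in the pot
Mind the look-alikes: they are no part of the job. There is more than one size of the melter; the job needs the larger. There is more than one size of the stand; the job needs the largest.

How it is judged:
By the outcome, as a careful person would: the job done as asked, in the order asked, and still so for the second after the job is handed in, with the robot touching nothing.
It also fails if it takes over 72 s, if anything falls off the work surface, if the arm or the gripper's body presses on something with over 40 N, if the wrist force passes 120 N, or if a joint passes its speed limit or range.

### The arm

A 6-joint arm with a two-finger parallel gripper is mounted at the origin on a cart in front of the work surface, level with it; the furniture and walls round the work are solid. World frame = base frame: x ahead of the robot, y to its left, z up, the work surface at z = 0. Lengths are in m, angles in rad, forces in N, time in s.
With the tool pointing down it reaches from about 0.225 to 0.725 m from the base axis. Payload 3.1 kg.
Tool frame: the origin (TCP) lies midway between the tips of the shut fingers; the grasp point (between the pads) lies 19 mm behind it; z points along the fingers, y is the line along which they close (so a half turn about z gives the same grasp; the last joint's range is limited). The gripper opens to 85 mm and grips with 20 to 120 N. Pads are 22 mm wide; open, the fingers measure 114 mm over their backs; the gripper's body (76 mm by 85 mm) begins 54 mm behind the grasp point. The pads swing forward as they close: fully open they stand 13 mm farther back than shut.
Start: joints at [1.07, 0.048, 0.099, 1.622, 0, 1.443], TCP at [0.191, 0.489, 0.231] pointing down, gripper open.
Joint ranges: [-2.91, 2.91], [-0.99, 1.94], [-1.21, 1.42], [-2.12, 2.29], [-1.49, 1.47], [-3.14, 3.14]. Speed limits (rad/s): [2.79, 2.79, 3.14, 3.14, 3.14, 3.14].

### API

Orientations are given as a unit quaternion [w, x, y, z].
In Python, from cell import telemetry, cams, job_done gives the robot as it stands. The module is installed in compiled form; this text tells all that it offers.
- The arm moves only by the tool send_rows, never from a script. Its arguments are lists of equal length, an entry for each row: "offset": the shift along the tool's x, y, z each as a share of 25 cm, from -1 to 1, a list of three; "dr": the turn, a rotation vector about the tool's x, y, z each as a share of 2 rad, from -1 to 1, a list of three. In form: {"offset": [[x, y, z], ...], "dr": [[wx, wy, wz], ...]}. A call has 1 to 10 rows; each row is the pose to reach, as a shift and turn from the pose commanded when the call began, along the tool's axes at that moment; what a row does not reach only later rows make up. A row lasts 1/10 s, in which the tool goes at most 50 mm and 8.59 degrees, less where a joint would pass 70% of its speed; a pose out of reach is approached as far as the arm can. A call with a number of a shift or a turn outside -1 to 1 is refused whole. A call with a gripper value outside its range is refused whole. "jaw" is the closure, from 0 (fully open) to 1 (shut), set as the call begins (left out, the last holds). The fingers move at their own pace and stop on an object; "force" is the grip in N (left out, the last holds). Time passes only in rows, so rows that repeat a pose let the fingers close. It gives the time, the measured TCP pose, the force, the opening and the grip force at its end, in the units of the state.
- telemetry.observe(): the state, without advancing time (a new reading comes with each control period).
- cams.get_image(name): name is "side" or "top"; returns a dict with "img" (400x640x3 uint8, red, green, blue), "camera_matrix" (3x3 intrinsics, pixels), "k1" (the pictures are not rectified: a ray, as slopes to the right and down, at radius r is drawn at 1 + k1 r^2 times it, then the intrinsics apply), "cam_to_world" (4x4, takes a point from camera to world coordinates). Camera axes: x right, y down, z forward; pixel columns grow to the right and rows downward; lengths in m; the calibration is good to about 2 mm. A picture is of the moment at which its call begins. There is no depth.
- job_done(): hands the job in; it is judged then, once.
The state is a dict: "t": time; "joint_pos": joint angles; "joint_vel": joint speeds; "joint_efforts": joint torques, N m; "ee_pos": TCP position; "tcp_rot": TCP orientation; "force": force on the tool from outside, world axes, zero at the start; "torque": the same for the moment, N m; "width": finger opening in m; "gripper_force": force on a finger pad.
Only numpy, scipy, OpenCV 4.12 (cv2) and the standard library are available. Lean on these libraries where they do the work, as an engineer would, in place of code of your own. Each camera call takes 0.05 s, during which the arm holds its last target. There are 200 camera calls.

## Working session

There is one attempt and no reset: what is moved stays moved. The work goes in short steps, Python scripts to look and compute and a tool call to move; the robot and the scene stay as the last step left them, time stands still between calls to the robot, and variables do not carry over. Pictures are saved under pics/ and viewed, at most 10 in all, crops included, and the job is handed in when it is done.

Besides the shell and the picture viewer there is one more tool, called after ">>>" as name(argument=value, ...) on one line, values as JSON. send_rows: Moves the arm, as the interface text tells. Its arguments: {"type":"object","properties":{"offset":{"type":"array","items":{"type":"array","items":{"type":"number","minimum":-1,"maximum":1}}},"dr":{"type":"array","items":{"type":"array","items":{"type":"number","minimum":-1,"maximum":1}}},"jaw":{"type":"number"},"force":{"type":"number"}},"required":["offset","dr"]}

```bash
mkdir -p pics; cat > h.py <<'E'
import numpy as np, cv2
from cell import telemetry, cams, job_done
def grab(n, f):
    d=cams.get_image(n); cv2.imwrite(f, d["img"][:,:,::-1]); return d
def ray(d,u,v):
    K=np.array(d["camera_matrix"]);T=np.array(d["cam_to_world"])
    x=cv2.undistortPoints(np.array([[[u,v]]],float),K,np.array([d["k1"],0,0,0.]))[0,0] if False else None
    p=np.linalg.solve(K,[u,v,1.])[:2]; q=p.copy()
    for _ in range(30): q=p/(1+d["k1"]*(q@q))
    return T[:3,3], T[:3,:3]@np.array([q[0],q[1],1])
def at(d,u,v,z):
    o,r=ray(d,u,v); return o+r*(z-o[2])/r[2]
def proj(d,P):
    T=np.array(d["cam_to_world"]); c=T[:3,:3].T@(np.array(P)-T[:3,3]); s=c[:2]/c[2]
    s=s*(1+d["k1"]*(s@s)); K=np.array(d["camera_matrix"]); return (K@[s[0],s[1],1])[:2]
E
python3 - <<'E'
from h import *
import pickle
a=grab("top","pics/a.png");b=grab("side","pics/b.png")
pickle.dump((a,b),open("ab.pkl","wb"))
cv2.imwrite("pics/ab.png",cv2.vconcat([cv2.imread("pics/a.png")]))
for d in(a,b):print(np.round(d["cam_to_world"],3),d["camera_matrix"],d["k1"])
s=telemetry.observe();print(s)
E
```

```text
[[-0.011 -0.987  0.159  0.333]
 [-1.     0.012  0.007 -0.065]
 [-0.009 -0.159 -0.987  1.442]
 [ 0.     0.     0.     1.   ]] [[443.09879876   0.         318.31878769]
 [  0.         443.09879876 196.62894269]
 [  0.           0.           1.        ]] 0.01399548334700306
[[ 0.905 -0.152  0.398 -0.054]
 [-0.426 -0.357  0.831 -1.295]
 [ 0.016 -0.922 -0.388  0.685]
 [ 0.     0.     0.     1.   ]] [[518.46012595   0.         318.67411013]
 [  0.         518.46012595 204.16312132]
 [  0.           0.           1.        ]] 0.05387424689811045
{'t': 0.1, 'joint_pos': array([1.07021023e+00, 4.86886745e-02, 9.77315539e-02, 1.62200495e+00,
       2.38660819e-05, 1.44300571e+00]), 'joint_vel': array([-0.00080586, -0.00152996,  0.00349221, -0.00012007, -0.00155561,
        0.00050923]), 'joint_efforts': array([ 1.84994060e-03, -3.39853191e+01,  3.20935643e+01,  1.58184394e-02,
       -1.71603724e-04, -1.61253121e-05]), 'ee_pos': array([0.19094461, 0.48844355, 0.23021648]), 'tcp_rot': array([-3.46005099e-04,  1.85320151e-01,  9.82677602e-01, -1.02617614e-03]), 'force': array([-0.11982055,  0.30317989, -0.85038735]), 'torque': array([-0.00763987,  0.03019942, -0.04335544]), 'gripper_force': 0.0, 'width': 0.08535838567575482}
```

View pics/a.png

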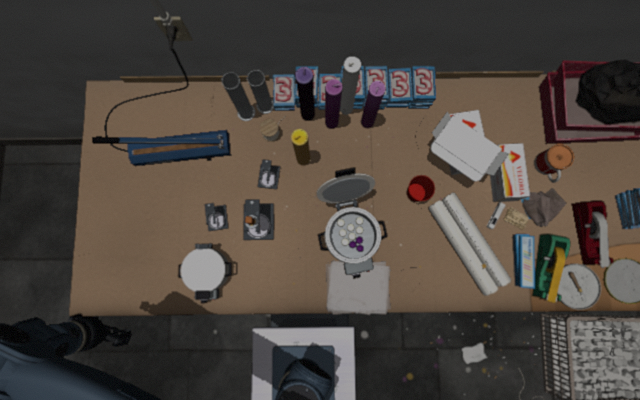

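View pics/b.png

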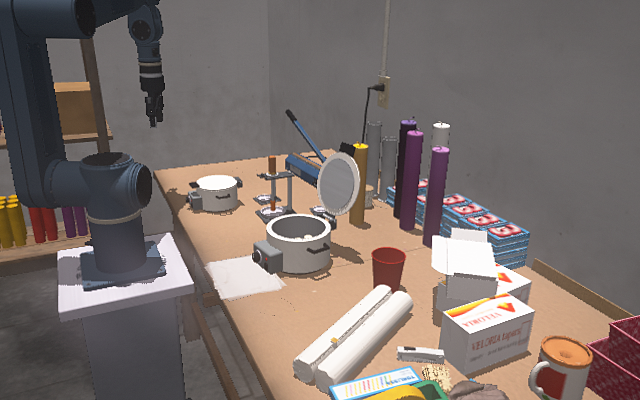

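The melter candidates are (353,235), large and open with the chips, and (205,270), small and shut. I pick the first. The stand candidates are (258,220), (215,216) and (268,175). The first looks largest and holds the rod. I'll confirm both in a crop.

```bash
python3 - <<'E'
import cv2
a=cv2.imread("pics/a.png")
c=cv2.resize(a[150:290,195:395],(800,560),interpolation=cv2.INTER_CUBIC)
cv2.imwrite("pics/c.png",c)
b=cv2.imread("pics/b.png")
cv2.imwrite("pics/d.png",cv2.resize(b[140:290,240:440],(800,600),interpolation=cv2.INTER_CUBIC))
E
```

```text
(no output)
```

View pics/c.png

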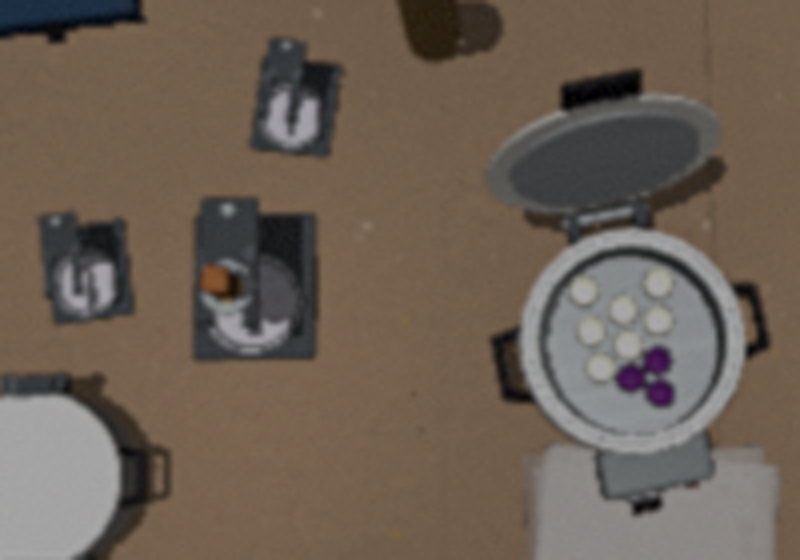

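View pics/d.png

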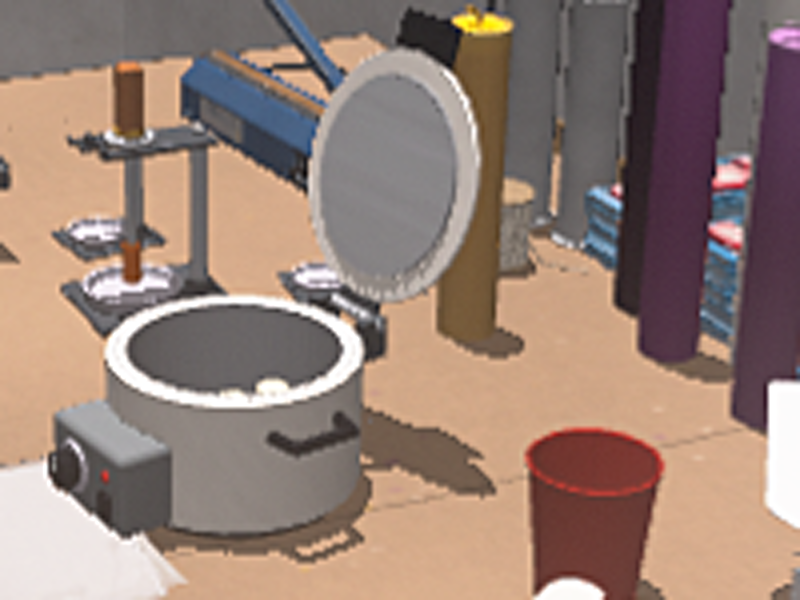

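The top crop confirms both choices. The open melter is centred at crop (633,340), with the box at (655,470) and the hinge at (608,220). The largest stand has its base at crop (195–316, 198–358), with the rod handle at (217,280). The side crop shows the same handle, with its top at (128,65).

```bash
python3 - <<'E'
from h import *
import pickle
a,b=pickle.load(open("ab.pkl","rb"))
A=lambda x,y,z:np.round(at(a,(x+.5)/4-.5+195,(y+.5)/4-.5+150,z),4)
S=lambda x,y:((x+.5)/4-.5+240,(y+.5)/4-.5+140)
print("rim",[A(*p,.1) for p in((519,340),(747,340),(633,228),(633,453))])
print("lugs L,R",A(512,366,.07),A(755,320,.07),"box",A(603,500,.069),A(712,478,.069))
print("hinge ends",A(572,228,.105),A(645,212,.105),"tabtop",A(600,75,.29),A(563,82,.29),A(640,72,.29))
print("base",[A(*p,.006) for p in((195,358),(316,358),(316,215),(195,215))])
print("post",A(228,209,.145),"handletop",A(216,277,.202),"guard",A(225,285,.145))
print("yellow", at(a,300,133,.263))
def tri(p,q):
    o1,r1=ray(a,*p);o2,r2=ray(b,*q)
    s=np.linalg.lstsq(np.c_[r1,-r2],o2-o1,rcond=None)[0]; return np.round((o1+r1*s[0]),4),np.round(o2+r2*s[1],4)
P=lambda x,y:((x+.5)/4-.5+195,(y+.5)/4-.5+150)
print("handle top tri",tri(P(216,277),S(128,68)))
print("tab tri",tri(P(601,90),S(430,37)))
o,r=ray(b,*S(128,68)); print("side ray @y of handle z=.202", o+r*(.202-o[2])/r[2])
# chips via hsv
h=cv2.cvtColor(a["img"],cv2.COLOR_RGB2HSV)
m=cv2.inRange(h,(125,80,30),(165,255,255));m[:, :320]=0;m[:,390:]=0;m[:200]=0;m[275:]=0
n,_,st,c=cv2.connectedComponentsWithStats(m);print(st[1:],c[1:])
im=a["img"][:,:,::-1][205:245,238:278]; im2=b["img"][:,:,::-1][150:190,252:292]
cv2.imwrite("pics/e.png",cv2.hconcat([cv2.resize(i,(400,400),interpolation=cv2.INTER_CUBIC) for i in(im,im2)]))
E
```

```text
rim [array([ 0.4333, -0.072 ,  0.1   ]), array([ 0.4314, -0.2441,  0.1   ]), array([ 0.5178, -0.1601,  0.1   ]), array([ 0.348 , -0.1561,  0.1   ])]
lugs L,R [ 0.4156 -0.0665  0.07  ] [ 0.449  -0.2548  0.07  ] box [ 0.3131 -0.1346  0.069 ] [ 0.3288 -0.218   0.069 ]
hinge ends [ 0.5177 -0.1134  0.105 ] [ 0.5293 -0.1692  0.105 ] tabtop [ 0.5945 -0.1271  0.29  ] [ 0.5901 -0.1024  0.29  ] [ 0.5962 -0.1537  0.29  ]
base [array([0.4289, 0.1898, 0.006 ]), array([0.4277, 0.0919, 0.006 ]), array([0.5446, 0.0925, 0.006 ]), array([0.5458, 0.1917, 0.006 ])]
post [0.5294 0.1425 0.145 ] handletop [0.4725 0.1412 0.202 ] guard [0.4729 0.1439 0.145 ]
yellow [ 0.70211814 -0.00750957  0.263     ]
handle top tri (array([0.4728, 0.1416, 0.1993]), array([0.4717, 0.142 , 0.1993]))
tab tri (array([ 0.5852, -0.1278,  0.2862]), array([ 0.5861, -0.1282,  0.2864]))
side ray @y of handle z=.202 [0.46875741 0.13397606 0.202     ]
[[349 237  14  11  65]
 [357 245   6   6  31]] [[355.6        241.90769231]
 [359.58064516 247.74193548]]
```

View pics/e.png

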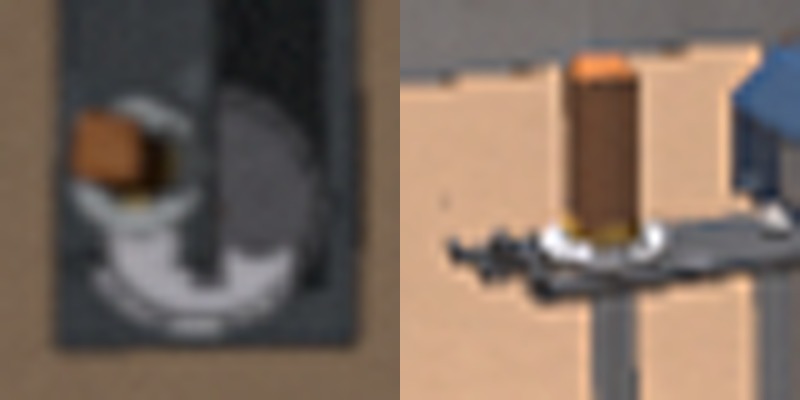

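The handle's faces lie about along the world axes. It is at about (0.472, 0.142). The pot centre is at about (0.433, -0.158) with a yaw of about 10°, and the lid is open to about 1.88 rad. First move: halfway to the rod, squaring the tool.

>>> send_rows(offset=[[-0.15,-0.09,-0.12],[-0.3,-0.18,-0.12],[-0.45,-0.27,-0.12],[-0.6,-0.35,-0.12],[-0.775,-0.44,-0.12],[-0.775,-0.44,-0.12],[-0.775,-0.44,-0.12]], dr=[[0,0,-0.05],[0,0,-0.1],[0,0,-0.15],[0,0,-0.186],[0,0,-0.186],[0,0,-0.186],[0,0,-0.186]], jaw=0, force=60)

```text
t: 0.8
ee_pos: [0.332, 0.315, 0.2608]
tcp_rot: [-0.001, 0.002, 1.0, -0.0]
force: [-0.6, -0.2, -0.3]
width: 0.0855
gripper_force: 0.0
```

>>> send_rows(offset=[[-0.11,-0.14,0],[-0.22,-0.28,0],[-0.34,-0.42,0],[-0.45,-0.56,0],[-0.56,-0.692,0],[-0.56,-0.692,0],[-0.56,-0.692,0]], dr=[[0,0,0],[0,0,0],[0,0,0],[0,0,0],[0,0,0],[0,0,0],[0,0,0]])

```text
t: 1.5
ee_pos: [0.4711, 0.1437, 0.2607]
tcp_rot: [-0.001, 0.0, 1.0, 0.0]
force: [0.2, 0.1, 0.3]
width: 0.0855
gripper_force: 0.0
```

>>> send_rows(offset=[[0,0,0.1],[0,0,0.2],[0,0,0.3],[0,0,0.38],[0,0,0.428],[0,0,0.428],[0,0,0.428]], dr=[[0,0,0],[0,0,0],[0,0,0],[0,0,0],[0,0,0],[0,0,0],[0,0,0]])

```text
t: 2.2
ee_pos: [0.4713, 0.1438, 0.155]
tcp_rot: [0.0, -0.0, 1.0, 0.0]
force: [-0.2, -0.0, -0.2]
width: 0.0854
gripper_force: 0.0
```

```bash
python3 - <<'E'
from h import *
a=grab("top","pics/f1.png");b=grab("side","pics/f2.png")
im=a["img"][:,:,::-1][190:250,228:288]; im2=b["img"][:,:,::-1][130:190,242:302]
cv2.imwrite("pics/f.png",cv2.hconcat([cv2.resize(i,(400,400),interpolation=cv2.INTER_CUBIC) for i in(im,im2)]))
E
```

```text
(no output)
```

View pics/f.png

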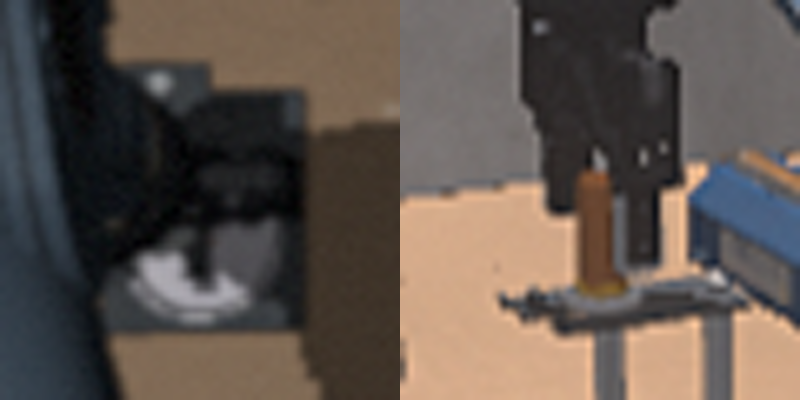

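The handle stands between the open fingers (side view, crop (597,230)). Closing.

>>> send_rows(offset=[[0,0,0],[0,0,0],[0,0,0],[0,0,0],[0,0,0],[0,0,0],[0,0,0],[0,0,0]], dr=[[0,0,0],[0,0,0],[0,0,0],[0,0,0],[0,0,0],[0,0,0],[0,0,0],[0,0,0]], jaw=1, force=70)

```text
t: 3.1
ee_pos: [0.4716, 0.1428, 0.1545]
tcp_rot: [0.0, 0.0, 1.0, -0.0]
force: [-0.5, -0.0, 2.5]
width: 0.0192
gripper_force: 68.4
```

>>> send_rows(offset=[[0,0,-0.04],[0,0,-0.08],[0,0,-0.08],[0.08,0,-0.08],[0.16,0,-0.08],[0.24,0,-0.08],[0.32,0,-0.08],[0.32,0,-0.08]], dr=[[0,0,0],[0,0,0],[0,0,0],[0,0,0],[0,0,0],[0,0,0],[0,0,0],[0,0,0]])

```text
t: 3.9
ee_pos: [0.3896, 0.143, 0.1744]
tcp_rot: [-0.001, -0.0, 1.0, 0.0]
force: [-0.3, -1.0, -0.8]
width: 0.0193
gripper_force: 68.3
```

>>> send_rows(offset=[[0,0,-0.12],[0,0,-0.24],[0,0,-0.36],[0,0,-0.46],[0,0,-0.46]], dr=[[0,0,0],[0,0,0],[0,0,0],[0,0,0],[0,0,0]])

```text
t: 4.4
ee_pos: [0.394, 0.1432, 0.2934]
tcp_rot: [0.004, 0.0, 1.0, 0.001]
force: [-0.6, 1.3, -1.2]
width: 0.019
gripper_force: 68.4
```

```bash
python3 - <<'E'
from h import *
import pickle
a,_=pickle.load(open("ab.pkl","rb"))
A=lambda x,y,z:at(a,(x+.5)/4-.5+195,(y+.5)/4-.5+150,z)[:2]
C=np.array([.433,-.158]);
for n,P in(("chips",((657,360),(630,377),(660,393))),("pel",((583,290),(658,282),(623,310),(658,320),(591,330),(627,346),(600,368)))):
  print(n,[tuple(np.round((A(*p,.048)-C)*1000)) for p in P])
b=grab("side","pics/g2.png"); print(telemetry.observe()["ee_pos"])
im=b["img"][:,:,::-1][90:240,200:400]
cv2.imwrite("pics/g.png",cv2.resize(im,(800,600),interpolation=cv2.INTER_CUBIC))
E
```

```text
chips [(np.float64(-13.0), np.float64(-22.0)), (np.float64(-26.0), np.float64(-1.0)), (np.float64(-38.0), np.float64(-24.0))]
pel [(np.float64(43.0), np.float64(35.0)), (np.float64(49.0), np.float64(-24.0)), (np.float64(27.0), np.float64(4.0)), (np.float64(19.0), np.float64(-24.0)), (np.float64(11.0), np.float64(29.0)), (np.float64(-1.0), np.float64(1.0)), (np.float64(-18.0), np.float64(23.0))]
[0.39322604 0.14308422 0.29116642]
```

View pics/g.png

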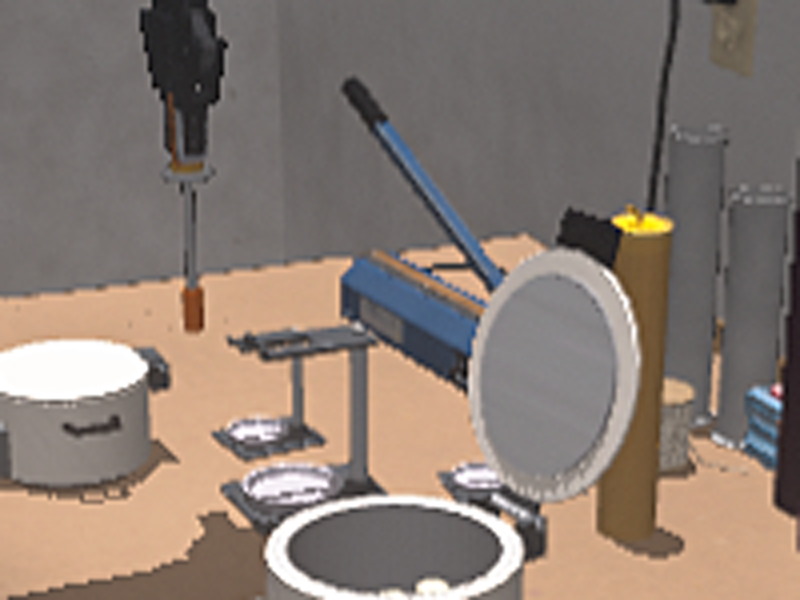

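The rod is held upright (foot at crop (192,310)). Moving to the free spot on the pot's right side.

>>> send_rows(offset=[[-0.02,-0.12,0],[-0.04,-0.26,0],[-0.06,-0.4,0],[-0.08,-0.55,0],[-0.08,-0.7,0],[-0.08,-0.7,0]], dr=[[0,0,0],[0,0,0],[0,0,0],[0,0,0],[0,0,0],[0,0,0]])

```text
t: 5.05
ee_pos: [0.411, -0.0359, 0.2869]
tcp_rot: [-0.002, 0.004, 1.0, -0.001]
force: [-1.0, 0.6, -1.5]
width: 0.0195
gripper_force: 68.9
```

>>> send_rows(offset=[[-0.02,-0.14,0],[-0.04,-0.28,0],[-0.06,-0.42,0],[-0.08,-0.56,0],[-0.08,-0.684,0],[-0.08,-0.684,0],[-0.08,-0.684,0],[-0.08,-0.684,0]], dr=[[0,0,0],[0,0,0],[0,0,0],[0,0,0],[0,0,0],[0,0,0],[0,0,0],[0,0,0]])

```text
t: 5.85
ee_pos: [0.4311, -0.2019, 0.2886]
tcp_rot: [-0.001, -0.0, 1.0, 0.001]
force: [-0.6, -0.5, -1.1]
width: 0.0195
gripper_force: 69.3
```

>>> send_rows(offset=[[-0.008,0,0.1],[-0.008,0,0.2],[-0.008,0,0.3],[-0.008,0,0.39],[-0.008,0,0.45],[-0.008,0,0.475],[-0.008,0,0.475],[-0.008,0,0.475]], dr=[[0,0,0],[0,0,0],[0,0,0],[0,0,0],[0,0,0],[0,0,0],[0,0,0],[0,0,0]])

```text
t: 6.65
ee_pos: [0.4338, -0.2033, 0.1717]
tcp_rot: [0.001, 0.0, 1.0, -0.0]
force: [1.3, 0.8, -0.1]
width: 0.0193
gripper_force: 69.4
```

>>> send_rows(offset=[[0,0.028,0.012],[0,0.028,0.012]], dr=[[0,0,0],[0,0,0]])

```text
t: 6.85
ee_pos: [0.4335, -0.1956, 0.1683]
tcp_rot: [0.001, 0.0, 1.0, -0.0]
force: [-0.1, -0.2, -1.0]
width: 0.0191
gripper_force: 69.4
```

>>> send_rows(offset=[[0.047,0.007,0],[0.089,0.029,0],[0.123,0.063,0],[0.145,0.105,0],[0.152,0.152,0],[0.145,0.199,0],[0.123,0.241,0],[0.089,0.275,0],[0.047,0.297,0],[0,0.304,0]], dr=[[0,0,0],[0,0,0],[0,0,0],[0,0,0],[0,0,0],[0,0,0],[0,0,0],[0,0,0],[0,0,0],[0,0,0]])

```text
t: 7.85
ee_pos: [0.4345, -0.1194, 0.1675]
tcp_rot: [0.0, -0.0, 1.0, -0.0]
force: [0.4, 0.0, -1.2]
width: 0.0192
gripper_force: 69.3
```

>>> send_rows(offset=[[-0.047,-0.007,0],[-0.089,-0.029,0],[-0.123,-0.063,0],[-0.145,-0.105,0],[-0.152,-0.152,0],[-0.145,-0.199,0],[-0.123,-0.241,0],[-0.089,-0.275,0],[-0.047,-0.297,0],[0,-0.304,0]], dr=[[0,0,0],[0,0,0],[0,0,0],[0,0,0],[0,0,0],[0,0,0],[0,0,0],[0,0,0],[0,0,0],[0,0,0]])

```text
t: 8.85
ee_pos: [0.4318, -0.1963, 0.1675]
tcp_rot: [-0.0, 0.001, 1.0, 0.001]
force: [0.1, 0.3, -1.7]
width: 0.0189
gripper_force: 69.3
```

>>> send_rows(offset=[[0.047,0.007,0],[0.089,0.029,0],[0.123,0.063,0],[0.145,0.105,0],[0.152,0.152,0],[0.145,0.199,0],[0.123,0.241,0],[0.089,0.275,0],[0.047,0.297,0],[0,0.304,0]], dr=[[0,0,0],[0,0,0],[0,0,0],[0,0,0],[0,0,0],[0,0,0],[0,0,0],[0,0,0],[0,0,0],[0,0,0]])

```text
t: 9.85
ee_pos: [0.4346, -0.1194, 0.1675]
tcp_rot: [0.0, -0.0, 1.0, -0.0]
force: [-0.1, 0.6, -1.5]
width: 0.0194
gripper_force: 69.3
```

>>> send_rows(offset=[[-0.047,-0.007,0],[-0.089,-0.029,0],[-0.123,-0.063,0],[-0.145,-0.105,0],[-0.152,-0.152,0],[-0.145,-0.199,0],[-0.123,-0.241,0],[-0.089,-0.275,0],[-0.047,-0.297,0],[0,-0.304,0]], dr=[[0,0,0],[0,0,0],[0,0,0],[0,0,0],[0,0,0],[0,0,0],[0,0,0],[0,0,0],[0,0,0],[0,0,0]])

```text
t: 10.85
ee_pos: [0.4319, -0.1964, 0.1676]
tcp_rot: [-0.0, 0.001, 1.0, 0.0]
force: [0.2, 0.3, -0.6]
width: 0.0191
gripper_force: 69.3
```

>>> send_rows(offset=[[0.047,0.007,0],[0.089,0.029,0],[0.123,0.063,0],[0.145,0.105,0],[0.152,0.152,0],[0.145,0.199,0],[0.123,0.241,0],[0.089,0.275,0],[0.047,0.297,0],[0,0.304,0]], dr=[[0,0,0],[0,0,0],[0,0,0],[0,0,0],[0,0,0],[0,0,0],[0,0,0],[0,0,0],[0,0,0],[0,0,0]])

```text
t: 11.85
ee_pos: [0.4346, -0.1194, 0.1675]
tcp_rot: [0.0, -0.0, 1.0, -0.0]
force: [0.2, -0.0, -0.7]
width: 0.019
gripper_force: 69.3
```

>>> send_rows(offset=[[-0.047,-0.007,0],[-0.089,-0.029,0],[-0.123,-0.063,0],[-0.145,-0.105,0],[-0.152,-0.152,0],[-0.145,-0.199,0],[-0.123,-0.241,0],[-0.089,-0.275,0],[-0.047,-0.297,0],[0,-0.304,0]], dr=[[0,0,0],[0,0,0],[0,0,0],[0,0,0],[0,0,0],[0,0,0],[0,0,0],[0,0,0],[0,0,0],[0,0,0]])

```text
t: 12.85
ee_pos: [0.4319, -0.1968, 0.1676]
tcp_rot: [-0.0, 0.001, 1.0, 0.0]
force: [-0.4, -0.5, -0.7]
width: 0.019
gripper_force: 69.3
```

>>> send_rows(offset=[[0.047,0.007,0],[0.089,0.029,0],[0.123,0.063,0],[0.145,0.105,0],[0.152,0.152,0],[0.145,0.199,0],[0.123,0.241,0],[0.089,0.275,0],[0.047,0.297,0],[0,0.304,0]], dr=[[0,0,0],[0,0,0],[0,0,0],[0,0,0],[0,0,0],[0,0,0],[0,0,0],[0,0,0],[0,0,0],[0,0,0]])

```text
t: 13.85
ee_pos: [0.4345, -0.1194, 0.1675]
tcp_rot: [0.0, -0.0, 1.0, -0.0]
force: [0.0, -0.6, -1.0]
width: 0.0192
gripper_force: 69.3
```

```bash
python3 - <<'E'
from h import *
a=grab("top","pics/i1.png")
C=np.array([.433,-.158])
h=cv2.cvtColor(a["img"],cv2.COLOR_RGB2HSV)
m=cv2.inRange(h,(125,80,30),(165,255,255));m[:, :320]=0;m[:,390:]=0;m[:200]=0;m[275:]=0
n,_,st,c=cv2.connectedComponentsWithStats(m)
for s,q in zip(st[1:],c[1:]):
  if s[4]>5: print(s,np.round((at(a,*q,.048)[:2]-C)*1000))
cv2.imwrite("pics/i.png",cv2.resize(a["img"][:,:,::-1][180:280,305:405],(500,500),interpolation=cv2.INTER_CUBIC))
E
```

```text
(no output)
```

View pics/i.png

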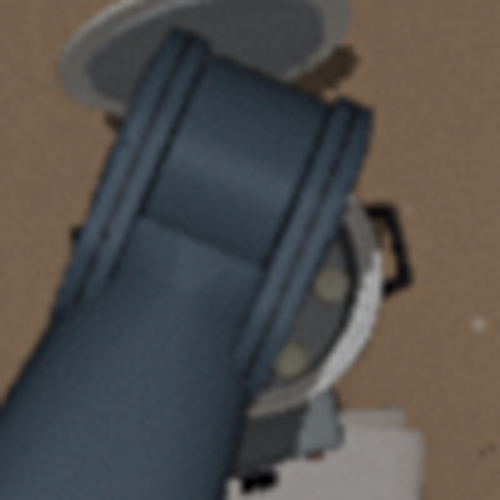

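The arm hides the pot. I'll lift the rod out and swing it left to look.

>>> send_rows(offset=[[0,0,-0.12],[0,0,-0.26],[0,0,-0.4],[0,0,-0.5],[0,0.1,-0.5],[0,0.26,-0.5],[0,0.42,-0.5],[0,0.6,-0.5],[0,0.76,-0.5],[0,0.84,-0.5]], dr=[[0,0,0],[0,0,0],[0,0,0],[0,0,0],[0,0,0],[0,0,0],[0,0,0],[0,0,0],[0,0,0],[0,0,0]])

```text
t: 14.9
ee_pos: [0.4337, 0.0925, 0.2925]
tcp_rot: [-0.0, -0.001, 1.0, 0.0]
force: [1.1, -0.5, -1.8]
width: 0.0193
gripper_force: 69.3
```

```bash
cat > chips.py <<'E'
from h import *
import sys
f=sys.argv[1]
a=grab("top","pics/%s1.png"%f)
C=np.array([.433,-.158]); print(telemetry.observe()["ee_pos"],telemetry.observe()["t"])
h=cv2.cvtColor(a["img"],cv2.COLOR_RGB2HSV)
roi=np.zeros((400,640),np.uint8); cv2.circle(roi,(353,236),24,255,-1)
for nm,lo,hi in(("chip",(125,80,30),(165,255,255)),("pel",(15,10,165),(40,90,255))):
  m=cv2.inRange(h,lo,hi)&roi
  n,_,st,c=cv2.connectedComponentsWithStats(m)
  for s,q in zip(st[1:],c[1:]):
    if s[4]>5: print(nm,s,np.round(q,1),np.round((at(a,*q,.045)[:2]-C)*1000))
cv2.imwrite("pics/%s.png"%f,cv2.resize(a["img"][:,:,::-1][205:265,323:383],(600,600),interpolation=cv2.INTER_CUBIC))
E
python3 chips.py j
```

```text
[0.43367417 0.09426322 0.29242763] 14.95
chip [345 237   7   6  30] [347.9 239.8] [-13.  12.]
chip [337 247   6   6  30] [339.5 249.6] [-43.  39.]
chip [353 252   6   6  31] [355.3 254.3] [-58. -10.]
pel [351 215   5   4   8] [353.6 215.9] [63. -8.]
pel [360 218   5   3   8] [362.1 218.6] [ 54. -34.]
pel [350 231   6   3   8] [352.6 232.1] [11. -3.]
pel [369 234   5   4   7] [371.3 235.1] [  1. -62.]
```

View pics/j.png

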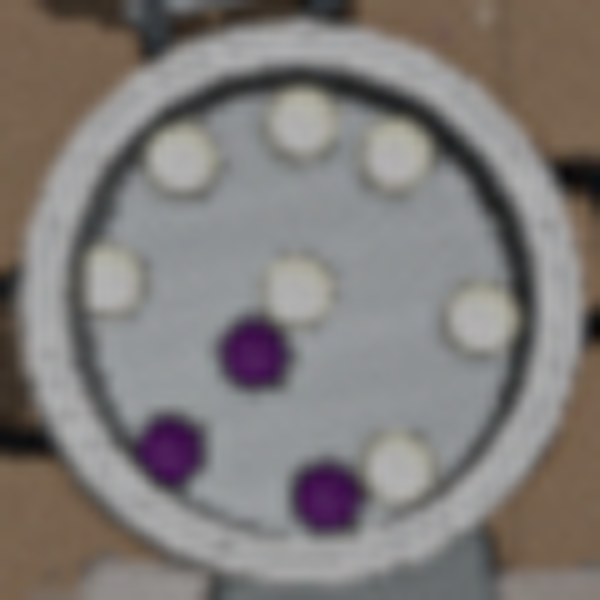

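The stir worked. The chips at (255,352), (170,450) and (327,497) are at least 40 mm apart centre to centre, a gap of 16 mm or more. All 7 white pellets are in the pot. Now returning the rod.

>>> send_rows(offset=[[0.08,0.1,0],[0.17,0.194,0],[0.17,0.194,0],[0.17,0.194,0.12],[0.17,0.194,0.25],[0.17,0.194,0.38],[0.17,0.194,0.488],[0.17,0.194,0.488],[0.17,0.194,0.488]], dr=[[0,0,0],[0,0,0],[0,0,0],[0,0,0],[0,0,0],[0,0,0],[0,0,0],[0,0,0],[0,0,0]])

```text
t: 15.85
ee_pos: [0.3912, 0.1378, 0.1706]
tcp_rot: [-0.0, 0.001, 1.0, -0.0]
force: [-0.1, -0.0, -0.0]
width: 0.0191
gripper_force: 69.3
```

>>> send_rows(offset=[[0,0.02,0],[0,0.02,0],[0,0.02,0]], dr=[[0,0,0],[0,0,0],[0,0,0]])

```text
t: 16.15
ee_pos: [0.3921, 0.1437, 0.1723]
tcp_rot: [0.002, 0.0, 1.0, 0.0]
force: [-1.2, 0.1, -1.0]
width: 0.0192
gripper_force: 69.3
```

```bash
python3 - <<'E'
from h import *
b=grab("side","pics/k2.png"); print(telemetry.observe()["ee_pos"])
e=telemetry.observe()["ee_pos"]
# rod foot (orange): centroid against prediction
h=cv2.cvtColor(b["img"],cv2.COLOR_RGB2HSV)
p=proj(b,e+[0,0,-.1345+.017]); print("foot mid pred",p)
m=cv2.inRange(h,(3,150,60),(14,255,220)); u,v=p.astype(int); w=m[v-15:v+16,u-15:u+16]
ys,xs=np.nonzero(w); print(len(xs),xs.mean()+u-15,ys.mean()+v-15,ys.min()+v-15,ys.max()+v-15)
print(proj(b,e+[0,0,-.1345]),proj(b,e+[0,0,-.1005]))
E
```

```text
[0.39184408 0.14359608 0.17193084]
foot mid pred [248.23474838 203.89879331]
38 248.5 203.73684210526315 199 208
[248.4332085  208.90407185] [248.03394601 198.8524741 ]
```

The rod hasn't slipped. Into the slot, then lower.

>>> send_rows(offset=[[-0.06,0,0],[-0.12,0,0],[-0.18,0,0],[-0.24,0,0],[-0.3,0,0],[-0.318,0,0],[-0.318,0,0],[-0.318,0,0]], dr=[[0,0,0],[0,0,0],[0,0,0],[0,0,0],[0,0,0],[0,0,0],[0,0,0],[0,0,0]])

```text
t: 17.0
ee_pos: [0.4699, 0.1433, 0.1707]
tcp_rot: [-0.0, 0.0, 1.0, -0.0]
force: [0.4, -0.7, -1.1]
width: 0.0196
gripper_force: 69.3
```

>>> send_rows(offset=[[0,0,0.02],[0,0,0.04],[0,0,0.055],[0,0,0.065],[0,0,0.065],[0,0,0.065]], dr=[[0,0,0],[0,0,0],[0,0,0],[0,0,0],[0,0,0],[0,0,0]])

```text
t: 17.6
ee_pos: [0.4702, 0.1433, 0.1546]
tcp_rot: [-0.0, 0.0, 1.0, 0.0]
force: [-1.8, 0.6, 1.5]
width: 0.0194
gripper_force: 69.6
```

>>> send_rows(offset=[[0,0,0],[0,0,0],[0,0,0],[0,0,0],[0,0,0],[0,0,0],[0,0,0]], dr=[[0,0,0],[0,0,0],[0,0,0],[0,0,0],[0,0,0],[0,0,0],[0,0,0]], jaw=0)

```text
t: 18.3
ee_pos: [0.4705, 0.1433, 0.1543]
tcp_rot: [0.0, 0.0, 1.0, 0.0]
force: [-0.2, -1.4, -0.4]
width: 0.0854
gripper_force: 0.0
```

>>> send_rows(offset=[[0,0,-0.06],[0,0,-0.18],[0,0,-0.34],[0,0,-0.5],[0,0,-0.66],[0,0,-0.78],[0,0,-0.78]], dr=[[0,0,0],[0,0,0],[0,0,0],[0,0,0],[0,0,0],[0,0,0],[0,0,0]])

```text
t: 19.0
ee_pos: [0.472, 0.1435, 0.3561]
tcp_rot: [0.006, 0.0, 1.0, 0.001]
force: [-0.1, -0.1, -0.2]
width: 0.0853
gripper_force: 0.0
```

```bash
python3 - <<'E'
from h import *
b=grab("side","pics/l2.png")
cv2.imwrite("pics/l.png",cv2.resize(b["img"][:,:,::-1][90:240,200:400],(800,600),interpolation=cv2.INTER_CUBIC))
a=cv2.imread("pics/b.png").astype(int);d=b["img"][:,:,::-1].astype(int)
w=np.abs(a-d)[150:222,250:296].sum(2); print((w>60).sum(), np.argwhere(w>60)[:20].tolist())
E
```

```text
139 [[5, 20], [5, 21], [5, 22], [5, 23], [6, 17], [6, 19], [6, 20], [6, 21], [6, 22], [6, 23], [6, 24], [7, 17], [7, 18], [7, 19], [7, 20], [7, 21], [7, 22], [7, 23], [7, 24], [7, 25]]
```

```bash
python3 - <<'E'
from h import *
b=grab("side","pics/m2.png")
h=cv2.cvtColor(b["img"],cv2.COLOR_RGB2HSV)
m=cv2.inRange(h,(3,110,30),(16,255,255)); 
h0=cv2.cvtColor(cv2.imread("pics/b.png"),cv2.COLOR_BGR2HSV); m0=cv2.inRange(h0,(3,110,30),(16,255,255))
for nm,zc in(("handle",.175),("foot",.037)):
  p=proj(b,[.4705,.1425,zc]);u,v=p.astype(int);print(nm,p)
  for q in(m0,m):
    w=q[v-13:v+14,u-8:u+9].copy(); ys,xs=np.nonzero(w);print(len(xs),xs.mean()+u-8,ys.mean()+v-13,xs.min()+u-8,xs.max()+u-8,ys.min()+v-13,ys.max()+v-13)
E
```

```text
handle [271.35999872 164.16007174]
122 271.87704918032784 163.85245901639345 268 275 155 172
117 271.1880341880342 164.07692307692307 268 275 156 173
foot [272.20831127 205.31633755]
43 272.3255813953488 204.8372093023256 270 274 200 210
43 272.16279069767444 205.13953488372093 270 274 201 210
```

The rod hangs upright, unchanged from the start. Now the lid: shut the fingers and go behind the tab.

>>> send_rows(offset=[[0,0,-0.06],[-0.1,-0.12,-0.06],[-0.2,-0.26,-0.06],[-0.3,-0.4,-0.06],[-0.4,-0.54,-0.06],[-0.5,-0.6,-0.06],[-0.6,-0.6,-0.06],[-0.6,-0.6,-0.06],[-0.6,-0.6,-0.06]], dr=[[0,0,0],[0,0,-0.03],[0,0,-0.06],[0,0,-0.087],[0,0,-0.087],[0,0,-0.087],[0,0,-0.087],[0,0,-0.087],[0,0,-0.087]], jaw=1, force=40)

```text
t: 20.0
ee_pos: [0.62, -0.0068, 0.3617]
tcp_rot: [-0.003, -0.086, 0.996, 0.001]
force: [-0.0, 0.3, 0.3]
width: -0.0002
gripper_force: 0.0
```

>>> send_rows(offset=[[0.01,-0.12,0],[0.03,-0.26,0],[0.05,-0.4,0],[0.074,-0.466,0],[0.074,-0.466,0],[0.074,-0.466,0]], dr=[[0,0,0],[0,0,0],[0,0,0],[0,0,0],[0,0,0],[0,0,0]])

```text
t: 20.6
ee_pos: [0.6215, -0.1238, 0.3651]
tcp_rot: [0.0, -0.087, 0.996, 0.0]
force: [-0.2, -0.7, -0.2]
width: -0.0002
gripper_force: 0.0
```

>>> send_rows(offset=[[0,0,0.08],[0,0,0.18],[0,0,0.28],[0,0,0.36],[0,0,0.36],[0,0,0.36]], dr=[[0,0,0],[0,0,0],[0,0,0],[0,0,0],[0,0,0],[0,0,0]])

```text
t: 21.2
ee_pos: [0.6218, -0.1231, 0.2748]
tcp_rot: [-0.0, -0.087, 0.996, 0.0]
force: [-1.2, 0.1, 0.9]
width: -0.0001
gripper_force: 0.0
```

>>> send_rows(offset=[[0.06,0,-0.014],[0.114,0,-0.028],[0.16,0,-0.04],[0.208,0,-0.048],[0.26,0,-0.055],[0.308,0,-0.06],[0.36,0,-0.06],[0.404,0,-0.056],[0.404,0,-0.056]], dr=[[0,0,0],[0,0,0],[0,0,0],[0,0,0],[0,0,0],[0,0,0],[0,0,0],[0,0,0],[0,0,0]])

```text
t: 22.1
ee_pos: [0.5224, -0.1424, 0.2909]
tcp_rot: [0.002, -0.086, 0.996, -0.001]
force: [-0.3, 0.4, 0.9]
width: 0.0001
gripper_force: 0.0
```

```bash
python3 - <<'E'
from h import *
s=telemetry.observe();H=np.array([.5285,-.1411,.102]);d=s["ee_pos"]-H
print("m,n,h",d@[.985,.174,0],d@[-.174,.985,0],d[2],s["force"])
b=grab("side","pics/n2.png");a=grab("top","pics/n1.png")
cv2.imwrite("pics/n.png",cv2.resize(b["img"][:,:,::-1][100:250,260:460],(800,600),interpolation=cv2.INTER_CUBIC))
E
```

```text
m,n,h -0.006234950264916914 -0.00022431387778292064 0.18891979857572572 [-0.25022274  0.41838204  0.94527108]
```

View pics/n.png

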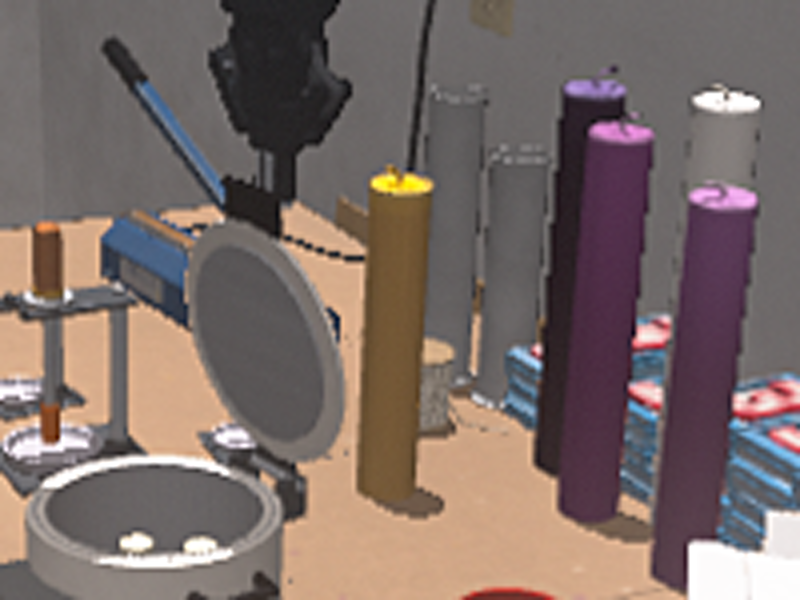

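The fingertips sit behind the tab at about (275,200) and the lid follows. The candle is untouched. Continuing round the arc.

>>> send_rows(offset=[[0.1,0,0.022],[0.204,0,0.056],[0.25,0,0.07],[0.292,0,0.084],[0.34,0,0.104],[0.39,0,0.124],[0.43,0,0.15],[0.468,0,0.18],[0.468,0,0.18]], dr=[[0,0,0],[0,0,0],[0,0,0],[0,0,0],[0,0,0],[0,0,0],[0,0,0],[0,0,0],[0,0,0]])

```text
t: 23.1
ee_pos: [0.4069, -0.1621, 0.2429]
tcp_rot: [-0.001, -0.086, 0.996, 0.0]
force: [0.2, 0.0, -0.3]
width: 0.0002
gripper_force: 0.0
```

```bash
cat > lid.py <<'E'
from h import *
s=telemetry.observe();H=np.array([.5285,-.1411,.102]);d=s["ee_pos"]-H
print("m,n,h",d@[.985,.174,0],d@[-.174,.985,0],d[2],s["force"],s["t"])
b=cams.get_image("side");a=cams.get_image("top")
# tab side view: predicted silhouette of lid rim for each angle vs bright lid pixels
g=cv2.cvtColor(b["img"],cv2.COLOR_RGB2GRAY)
X=np.array([.985,.174,0]);N=np.array([-.174,.985,0]);Z=np.array([0,0,1.])
bg=cv2.cvtColor(cv2.imread("pics/b.png"),cv2.COLOR_BGR2GRAY)
diff=(cv2.absdiff(g,bg)>25).astype(np.uint8)
best=[]
for th in np.arange(0,1.6,.02):
  L=-np.cos(th)*X+np.sin(th)*Z
  tot=[]
  for r0 in(76,84,88,94):
    v=[]
    for ph in np.arange(0,2*np.pi,.1):
      P=H+(.097+r0/1000*np.cos(ph))*L+r0/1000*np.sin(ph)*N
      u=np.round(proj(b,P)).astype(int); v.append(float(g[u[1],u[0]]))
    tot.append(np.mean(v))
  best.append((tot[0]+tot[1]-2*tot[3],th))
print(sorted(best)[-4:])
E
python3 lid.py
```

```text
m,n,h -0.12342585994570393 0.00043360112584816743 0.14090580326512375 [ 0.21461823  0.01908827 -0.30528314] 23.1
[(np.float64(29.46031746031747), np.float64(1.56)), (np.float64(37.25396825396825), np.float64(1.58)), (np.float64(41.47619047619048), np.float64(0.02)), (np.float64(81.15873015873015), np.float64(0.0))]
```

```bash
cat > lid2.py <<'E'
from h import *
import sys
H=np.array([.5285,-.1411,.102])
X=np.array([.985,.174,0]);N=np.array([-.174,.985,0]);Z=np.array([0,0,1.])
def score(img,d):
  g=cv2.cvtColor(img,cv2.COLOR_BGR2GRAY).astype(float);o=[]
  G=cv2.magnitude(cv2.Sobel(g,6,1,0),cv2.Sobel(g,6,0,1))
  for th in np.arange(-.02,2.1,.03):
    L=-np.cos(th)*X+np.sin(th)*Z
    v=[]
    for ph in np.arange(-2.2,2.2,.05):
      P=H+(.097+.086*np.cos(ph))*L+.086*np.sin(ph)*N
      u=np.round(proj(d,P)).astype(int); v.append(G[u[1]-1:u[1]+2,u[0]-1:u[0]+2].max())
    o.append((round(float(np.mean(v))),round(float(th),2)))
  return sorted(o)[-8:]
d=cams.get_image("side")
for f in sys.argv[1:]: print(f,score(cv2.imread(f),d))
print("now",score(d["img"][:,:,::-1].copy(),d))
t=cams.get_image("top")
print("now top",score(t["img"][:,:,::-1].copy(),t))
E
python3 lid2.py pics/b.png pics/n2.png
```

```text
pics/b.png [(419, 0.1), (426, 0.46), (449, 1.87), (451, 1.84), (483, 0.07), (555, 0.04), (621, -0.02), (626, 0.01)]
pics/n2.png [(331, 0.34), (333, 0.1), (337, 0.37), (343, 0.07), (355, 0.46), (389, 0.04), (447, -0.02), (451, 0.01)]
now [(322, 0.97), (327, 0.76), (331, 0.34), (332, 0.37), (338, 0.79), (352, 0.04), (358, -0.02), (391, 0.01)]
now top [(109, 0.37), (109, 0.43), (111, 0.22), (111, 0.28), (112, 0.25), (112, 0.34), (113, 0.31), (113, 1.42)]
```

The lid is at about 0.79 rad, following as planned. Next, down almost to shut.

>>> send_rows(offset=[[0.033,0,0.028],[0.066,0,0.057],[0.1,0,0.1],[0.132,0,0.146],[0.16,0,0.195],[0.182,0,0.244],[0.2,0,0.29],[0.214,0,0.332],[0.23,0,0.38],[0.238,0,0.426]], dr=[[0,0,0],[0,0,0],[0,0,0],[0,0,0],[0,0,0],[0,0,0],[0,0,0],[0,0,0],[0,0,0],[0,0,0]])

```text
t: 24.3
ee_pos: [0.3491, -0.1728, 0.1366]
tcp_rot: [0.0, -0.087, 0.996, -0.0]
force: [-0.2, 0.3, 1.0]
width: -0.0
gripper_force: 0.3
```

>>> send_rows(offset=[[0.006,0,0.03],[0.012,0,0.06],[0.012,0,0.08],[0.012,0,0.1],[0.012,0,0.11],[0.012,0,0.11]], dr=[[0,0,0],[0,0,0],[0,0,0],[0,0,0],[0,0,0],[0,0,0]])

```text
t: 24.9
ee_pos: [0.3459, -0.1732, 0.1123]
tcp_rot: [0.0, -0.087, 0.996, -0.001]
force: [-5.8, 2.4, 14.1]
width: 0.0
gripper_force: 7.0
```

```bash
python3 lid.py|head -1; python3 lid2.py
```

```text
m,n,h -0.18546416767081222 0.00015378606462553013 0.010313034023021944 [-5.82968408  2.43184951 14.08593533] 24.9
now [(291, 0.1), (294, 0.64), (305, 0.94), (312, 0.58), (314, 0.61), (341, 0.07), (367, 0.01), (381, 0.04)]
now top [(254, 0.04), (254, 0.07), (255, 0.1), (255, 0.25), (258, 0.16), (260, 0.13), (260, 0.19), (261, 0.22)]
```

>>> send_rows(offset=[[0,0,0.012],[0,0,0.024],[0,0,0.024],[0,0,0.024]], dr=[[0,0,0],[0,0,0],[0,0,0],[0,0,0]])

```text
t: 25.5
ee_pos: [0.346, -0.1734, 0.1119]
tcp_rot: [0.001, -0.087, 0.996, -0.002]
force: [-15.2, 9.7, 40.0]
width: -0.0
gripper_force: 19.7
```

It's hard against the stop, so the lid is shut. Retract and check.

>>> send_rows(offset=[[0,0,-0.05],[0,0,-0.15],[0,0,-0.3],[0,0,-0.45],[0,0,-0.6],[0,0.12,-0.6],[0,0.28,-0.6],[0,0.44,-0.6],[0,0.6,-0.6],[0,0.6,-0.6]], dr=[[0,0,0],[0,0,0],[0,0,0],[0,0,0],[0,0,0],[0,0,0],[0,0,0],[0,0,0],[0,0,0],[0,0,0]])

```text
t: 26.5
ee_pos: [0.3194, -0.0218, 0.2538]
tcp_rot: [0.001, -0.09, 0.996, 0.001]
force: [0.3, -1.3, 0.3]
width: -0.0004
gripper_force: 0.0
```

```bash
python3 lid2.py; python3 - <<'E'
from h import *
H=np.array([.5285,-.1411,.102]);X=np.array([.985,.174,0]);N=np.array([-.174,.985,0])
b=grab("side","pics/z2.png");a=grab("top","pics/z1.png")
g=a["img"].max(2); 
# black tab centre seen by both cameras -> height of tab
P=[]
for d in(a,b):
  p=proj(d,H-.198*X+[0,0,.004]);u,v=p.astype(int);g=d["img"].max(2)[v-8:v+9,u-12:u+13]
  ys,xs=np.nonzero(g<50);q=(xs.mean()+u-12,ys.mean()+v-8);print(p,q,len(xs));P.append(ray(d,*q))
(o1,r1),(o2,r2)=P;s=np.linalg.lstsq(np.c_[r1,-r2],o2-o1,rcond=None)[0];print("tab",o1+r1*s[0],o2+r2*s[1])
# bystanders: change vs start
for f,d,rs in(("a",a,(("candle",288,125,312,168),("cup",405,173,437,205))),("b",b,(("candle",345,140,372,228),("cup",368,243,408,292)))):
  o=cv2.imread("pics/%s.png"%f).astype(int);n=d["img"][:,:,::-1].astype(int)
  for nm,x0,y0,x1,y1 in rs:
    w=np.abs(o-n)[y0:y1,x0:x1].sum(2)>60;print(f,nm,w.sum(),w.size)
h=cv2.cvtColor(b["img"],cv2.COLOR_RGB2HSV);m=cv2.inRange(h,(3,110,30),(16,255,255))
for y0,y1 in((150,178),(195,213)):
  ys,xs=np.nonzero(m[y0:y1,262:282]);print("rod",xs.mean()+262,ys.mean()+y0,len(xs))
s=telemetry.observe();print(s["ee_pos"],s["t"])
E
```

```text
now [(296, 0.13), (299, 0.55), (301, 0.94), (310, 0.58), (386, 0.1), (426, 0.01), (483, 0.07), (518, 0.04)]
now top [(303, 0.34), (304, 0.13), (309, 0.16), (309, 0.28), (310, 0.25), (310, 0.31), (312, 0.19), (314, 0.22)]
[359.66123735 267.71247061] (np.float64(358.55399061032864), np.float64(266.32394366197184)) 213
[264.95272493 233.71308079] (np.float64(272.0), np.float64(230.33333333333334)) 3
tab [ 0.33755858 -0.17188173  0.11205723] [ 0.35199033 -0.17689579  0.11250714]
a candle 0 1032
a cup 0 1024
b candle 770 2376
b cup 0 1960
rod 271.19827586206895 164.0 116
rod 272.16279069767444 205.13953488372093 43
[ 0.32039562 -0.02603122  0.25321029] 26.7
```

```bash
python3 -c "
from cell import job_done
print(job_done())"
```

```text
the job is handed in; nothing more can be done
None
```

I stirred the pot 3.5 turns, hung the rod back upright in the fork, shut the lid fully and handed the job in at about 27 s. The purple chips ended at least 16 mm apart with all ten pieces still in the pot, and the candle and cup did not move.

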